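Slide the supply box home into its bay of the dock

TASK

Push the loose supply box across the table top into the empty middle bay of the wooden dock, straight down between the bay's two rails, until it is fully home against the back stop. Slide it with the fingers and never lift or tip it, and let neither the box nor the hand touch either of the two rails on the way in or out. Leave the two parked boxes, the stack of cups and the glue stick as they stand, and finish with the hand clear.

Things in the scene. Friction and masses are not known exactly. Their poses are not given: they have to be found in the camera images.
- dock: Box dock: bottomless birch plywood frame fixed to the table. Four parallel rails (12 mm thick, 40 mm high, 150 mm long, rounded noses) make three bays in a row; one back stop board (12 mm thick, 50 mm high) closes their inner ends. Origin and axes as lane_mouth. Bays are 136 mm apart along y; the middle one (y = 0) is empty.
- lane_mouth (a point): Entrance of the empty middle bay, on the table top (height 0) midway between the noses of its two rails. x points straight into the bay along the rails, y level across it towards the far rail, z up. The bay is 124 mm wide (rail faces at y = +62 and -62 mm); the back stop's face is at x = 150 mm. Its floor is the open table top, with no step.
- rail_far: The middle bay's rail on the side away from the robot, fixed; not to be touched. Origin and axes as lane_mouth; it fills x 0 to 150, y 62 to 74, z 0 to 40 mm.
- rail_near: The middle bay's rail on the robot's side, fixed; not to be touched. Origin and axes as lane_mouth; it fills x 0 to 150, y -74 to -62, z 0 to 40 mm.
- box_center (a point): Centre (30 mm up) of the loose supply box on the table in front of the empty bay: closed, straight-sided, grey with a red lid, 160 long (its x axis, towards the end that goes in first) by 104 wide (y) by 60 mm high, 0.3 to 0.65 kg. Slides with dry friction, stops when not pushed. Starts 25 to 90 mm short of the bay, up to 28 mm off its line, turned up to 0.26 rad. Home, it stands 10 mm proud of the noses.
- parked_far_center (a point): Centre (30 mm up) of the identical loose box already parked in the bay on the far side (bay centre 136 mm along +y of lane_mouth); to be left alone.
- parked_near_center (a point): Centre (30 mm up) of the identical loose box already parked in the bay on the near side (bay centre 136 mm along -y of lane_mouth); to be left alone.
- cups_center (a point): Centre (59 mm up) of a loose upside-down stack of red cups, 92 mm across at the foot, 118 mm high, standing behind the dock's back stop; to be left alone.
- glue_center (a point): Centre (46 mm up) of a loose upright glue stick, 29 mm across, 92 mm high, standing 360 to 410 mm in front of the dock's mouth, behind the box; to be left alone.
Mind the look-alikes: they are no part of the job. What is shaped like the part that bears box_center but yellow is not meant.

How it is judged:
On the way:
1. the box's leading end has entered the bay between the two rails (x of box_center in the frame of lane_mouth above -0.065 m and y of box_center in the frame of lane_mouth between -0.0105 and 0.0105 m and height (world z) of box_center below 0.036 m), for 0.1 s.
At the end, for the whole second after the job is handed in: The box lies flat and at rest on the table in the middle bay, its inner end within 8 mm of the back stop, between the two rails (centre within 10.5 mm of the bay's centre line, within 0.12 rad of straight) (x of box_center in the frame of lane_mouth above 0.062 m and y of box_center in the frame of lane_mouth between -0.0105 and 0.0105 m and angle between the x axis of box_center and the x axis of lane_mouth, either way round below 0.12 rad and height (world z) of box_center below 0.034 m and angle between box_center's own z axis and vertical below 0.05 rad and linear speed of box below 0.01 m/s); the robot touches nothing.
It fails at once if something (box or robot) touches the far-side rail of the bay (contact force between anything else and rail_far above 0.2 N).
It fails at once if something (box or robot) touches the near-side rail of the bay (contact force between anything else and rail_near above 0.2 N).
It fails at once if the box is lifted (8 mm) or tipped (0.15 rad) (height (world z) of box_center above 0.038 m or angle between box_center's own z axis and vertical above 0.15 rad).
It fails at once if a parked box is moved by more than 8 mm (distance of any of parked_far_center, parked_near_center from where it was at the start of the episode above 0.008 m).
It fails at once if the cups or the glue stick are moved by more than 10 mm (distance of any of cups_center, glue_center from where it was at the start of the episode above 0.01 m).
It also fails if it takes over 72 s, if anything falls off the work surface, if the arm or the gripper's body presses on something with over 40 N, if the wrist force passes 120 N, or if a joint passes its speed limit or range.

ROBOT

A 6-joint arm with a two-finger parallel gripper is mounted at the origin on the work surface. World frame = base frame: x ahead of the robot, y to its left, z up, the work surface at z = 0. Lengths are in m, angles in rad, forces in N, time in s.
With the tool pointing down it reaches from about 0.375 to 0.9 m from the base axis. Payload 3.1 kg.
Tool frame: the origin (TCP) lies where the fingers leave the gripper's body, on its centre line; the fingertips stand 73 mm ahead of it and the grasp point (between the pads) lies 54 mm ahead of it; z points along the fingers, y is the line along which they close (so a half turn about z gives the same grasp; the last joint's range is limited). The gripper opens to 85 mm and grips with 20 to 120 N. Pads are 22 mm wide; open, the fingers measure 114 mm over their backs; the gripper's body (76 mm by 85 mm) begins 54 mm behind the grasp point. The pads swing forward as they close: fully open they stand 13 mm farther back than shut.
Start: joints at [-1.375, 0.527, 1.433, -0, 1.181, -0.178], TCP at [0.228, -0.582, 0.304] pointing down, gripper open.
Joint ranges: [-3.08, 3.08], [-0.75, 2.2], [0.22, 2.44], [-1.43, 4.57], [0, 2.65], [-2.85, 2.85]. Speed limits (rad/s): [2.79, 2.79, 3.14, 3.14, 3.14, 3.14].

INTERFACE

Orientations are given as a unit quaternion [x, y, z, w].
In Python, from station import manip gives the robot as it stands.
- The arm moves only by the shell command python3 -m crank 'ROWS' [FORCE]. ROWS is JSON, a list of rows, each an object with "dp": the shift along the tool's x, y, z normalised to -1 to 1, where 1 is 50 cm, a list of three; "delta_rot": the turn, a rotation vector about the tool's x, y, z normalised to -1 to 1, where 1 is 2 pi rad, a list of three; "fingers": the opening, from -1 (shut) to 1 (fully open). A call has 1 to 12 rows; each row shifts and turns the commanded pose from where the row before left it, along the tool's axes as they then stand; what a row does not reach is not made up. A row lasts 1/12 s, in which the tool goes at most 41.7 mm and 7.16 degrees, less where a joint would pass 70% of its speed; a pose out of reach is approached as far as the arm can. A call with a number of a shift or a turn outside -1 to 1 is refused whole. A call with a gripper value outside its range is refused whole. The fingers move at their own pace and stop on an object; FORCE is the grip in N (left out, the last holds). Time passes only in rows, so rows that do not move let the fingers close. It gives the time, the measured TCP pose, the force, the opening and the grip force at its end, in the units of the state.
- manip.sense(): the state, without advancing time (a new reading comes with each control period).
- manip.snapshot(name): name is "side" or "top"; returns (picture, depth): 480x640x3 uint8, red, green, blue; 480x640 float32, m along the optical axis (not along the pixel's ray), 0 where there is no reading.
- manip.camera_model(name): a dict with "fx", "fy", "cx", "cy" (pixels), "origin" and "attitude" of the camera in the world. Camera axes: x right, y up, looking along -z (the intrinsics and any distortion apply to the point x, -y, -z); pixel columns grow to the right and rows downward; lengths in m; the calibration is good to about 2 mm. A picture is of the moment at which its call begins. camera_model takes no time and is no camera call.
- manip.sign_off(): hands the job in; it is judged then, once.
The state is a dict: "t": time; "q": joint angles; "qd": joint speeds; "tau": joint torques, N m; "tcp_pos": TCP position; "tool_rot": TCP orientation; "force": force on the tool from outside, world axes, zero at the start; "ft_torque": the same for the moment, N m; "finger_gap": opening from 0.0 (shut) to 1.0 (fully open); "gripper_force": force on a finger pad.
Only numpy, scipy, OpenCV 4.12 (cv2) and the standard library are available. Lean on these libraries where they do the work, as an engineer would, in place of code of your own. Each camera call takes 0.05 s, during which the arm holds its last target. There are 200 camera calls.

## Working session

There is one attempt and no reset: what is moved stays moved. The work goes in short steps, Python scripts to look and compute and a shell command to move; the robot and the scene stay as the last step left them, time stands still between calls to the robot, and variables do not carry over. Pictures are saved under pics/ and viewed, at most 10 in all, crops included, and the job is handed in when it is done.

```bash
mkdir -p pics; python3 - <<'E'
from station import manip
import cv2,numpy as np
for n in("top","side"):
    p,d=manip.snapshot(n); cv2.imwrite(f"pics/{n}0.png",p[:,:,::-1]); np.save(f"pics/{n}0.npy",d)
    print(n,manip.camera_model(n))
s=manip.sense();print({k:np.round(v,4) for k,v in s.items()})
E
```

```text
top {'fx': 573.7311281134928, 'fy': 573.7311281134928, 'cx': 318.35772909329785, 'cy': 240.4222635477519, 'origin': array([0.37853949, 0.04514472, 1.41643893]), 'attitude': array([ 0.04609224, -0.03641856, -0.70139561,  0.71034737])}
side {'fx': 481.2692779861621, 'fy': 481.2692779861621, 'cx': 320.70866602045584, 'cy': 241.98305527060674, 'origin': array([0.00636781, 0.60693311, 0.83409919]), 'attitude': array([-0.14330283,  0.34956807,  0.85172905, -0.36307586])}
{'t': np.float64(0.1), 'q': array([-1.3755,  0.5284,  1.4338,  0.    ,  1.1814, -0.1785]), 'qd': array([ 0.0013, -0.0033, -0.0011,  0.0003,  0.0017,  0.0003]), 'tau': array([ 1.00000e-04, -4.43305e+01, -1.78586e+01, -3.00000e-04,
        3.90000e-03,  0.00000e+00]), 'tcp_pos': array([ 0.2281, -0.5813,  0.303 ]), 'tool_rot': array([ 0.9826,  0.1858, -0.    , -0.001 ]), 'force': array([-0.0055, -0.3012,  0.1354]), 'ft_torque': array([ 0.0137, -0.0118,  0.0404]), 'gripper_force': np.float64(0.0), 'finger_gap': np.float64(0.9991)}
```

View pics/top0.png

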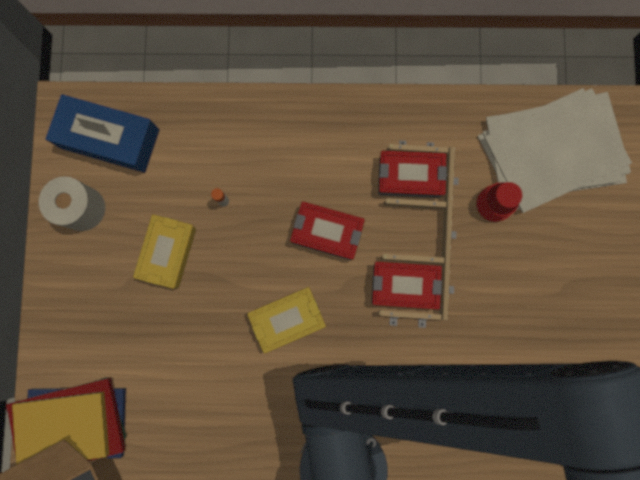

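View pics/side0.png

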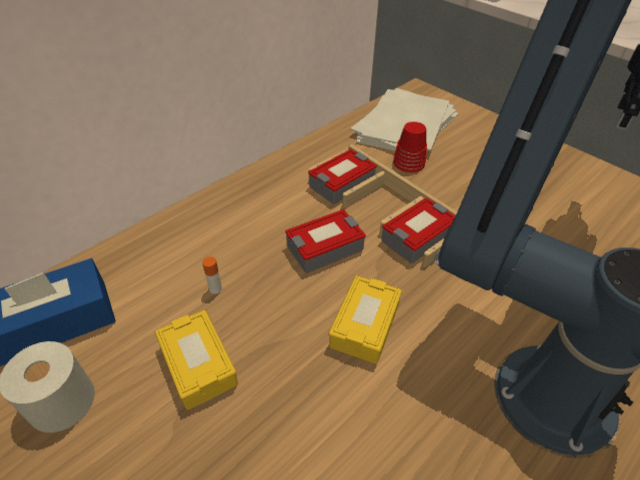

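The top view shows the loose red box at about (328,230), the middle bay's mouth to its right at about (387,230), the glue stick at (218,197) and the cups at (500,201). A yellow look-alike sits at (287,320). I'll enlarge the dock area to read off the edges.

```bash
cat > h.py <<'E'
from station import manip
import cv2,numpy as np
from scipy.spatial.transform import Rotation as R
def ray(n,uv,z):
    c=manip.camera_model(n);uv=np.atleast_2d(uv).astype(float)
    d=np.c_[(uv[:,0]-c['cx'])/c['fx'],-(uv[:,1]-c['cy'])/c['fy'],-np.ones(len(uv))]
    d=R.from_quat(c['attitude']).apply(d); o=c['origin']
    return (o+d*((z-o[2])/d[:,2])[:,None])[:,:2]
def reds(n,p,amin=300):
    h=cv2.cvtColor(p,cv2.COLOR_RGB2HSV)
    m=(((h[...,0]<8)|(h[...,0]>172))&(h[...,1]>150)&(h[...,2]>70)).astype(np.uint8)
    cs,_=cv2.findContours(m,cv2.RETR_EXTERNAL,cv2.CHAIN_APPROX_NONE)
    return [c[:,0] for c in cs if cv2.contourArea(c)>amin]
def rect(n,c,z=.06):
    w=ray(n,c,z).astype(np.float32)
    return cv2.minAreaRect(w*1000)
E
python3 - <<'E'
from h import *
p=cv2.imread("pics/top0.png")[:,:,::-1].copy()
for c in reds("top",p): print(c.mean(0),rect("top",c))
p=cv2.imread("pics/side0.png")[:,:,::-1].copy()
for c in reds("side",p): print(c.mean(0),rect("side",c))
im=cv2.imread("pics/top0.png")
cv2.imwrite("pics/c1.png",cv2.resize(im[130:330,280:480],None,fx=3,fy=3,interpolation=cv2.INTER_CUBIC))
im=cv2.imread("pics/side0.png")
cv2.imwrite("pics/c2.png",cv2.resize(im[130:290,270:470],None,fx=3.7,fy=3.7,interpolation=cv2.INTER_CUBIC))
E
```

```text
[ 87.0192926  406.19614148] ((101.75962829589844, 624.5167236328125), (170.4119110107422, 199.15606689453125), 15.353490829467773)
[406.45416667 285.11666667] ((434.71112060546875, -144.7730255126953), (160.35610961914062, 104.21736145019531), 86.79240417480469)
[327.03539823 229.82743363] ((563.3394165039062, 44.668479919433594), (158.3383026123047, 102.97343444824219), 74.68164825439453)
[498.14049587 200.95041322] ((640.1577758789062, -365.7610778808594), (86.90719604492188, 110.63408660888672), 44.28311538696289)
[412.54661017 172.27542373] ((705.6049194335938, -159.61903381347656), (159.52883911132812, 103.52847290039062), 88.00413513183594)
[323.58910891 233.97524752] ((559.855712890625, 47.856441497802734), (159.5608367919922, 107.20819091796875), 74.9824447631836)
[418.26857143 223.4       ] ((430.8908386230469, -140.5542755126953), (163.10888671875, 104.35746765136719), 86.67123413085938)
[341.25157233 169.28301887] ((701.3590698242188, -156.3108673095703), (163.11647033691406, 106.42488098144531), 87.94137573242188)
[411.41085271 147.81395349] ((642.1202392578125, -376.2967224121094), (86.70113372802734, 249.6802520751953), 30.787315368652344)
```

View pics/c1.png

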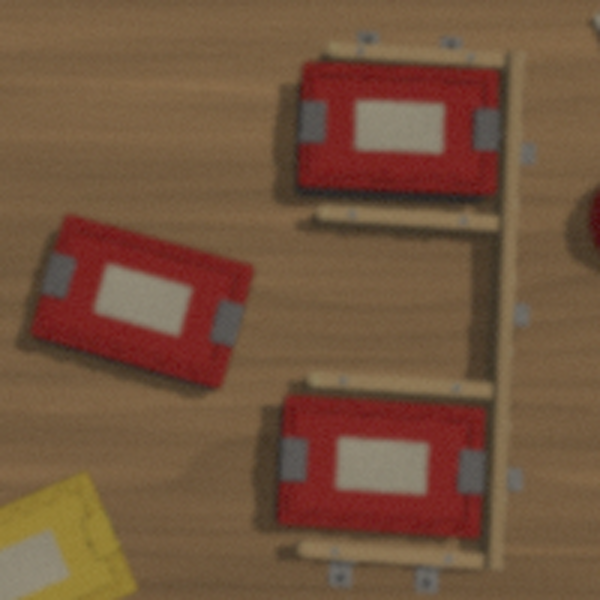

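View pics/c2.png

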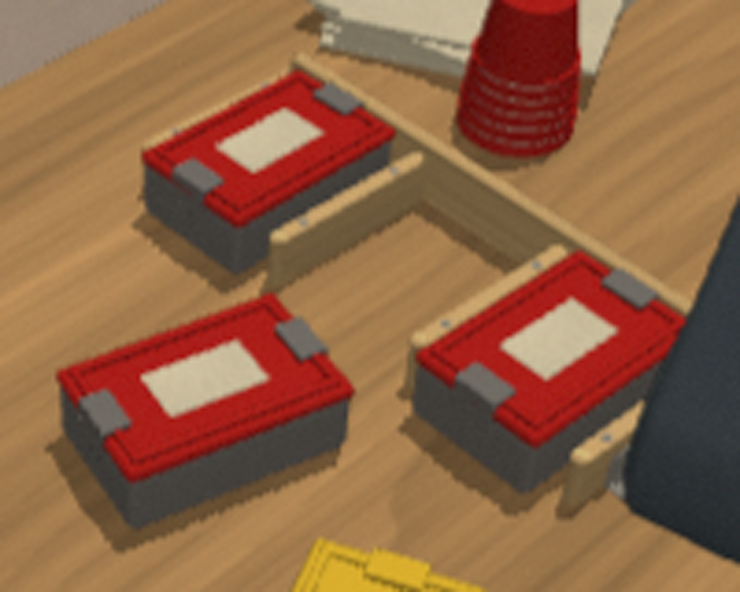

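Top crop: the far rail runs (315,214)–(497,222), the near rail (308,380)–(492,390). The back stop's inner top edge runs from about (507,60) to (490,565), and the box is off line and turned. Next I compute the lane frame.

```bash
cat >> h.py <<'E'
def c1(U): return (np.array(U)+.5)/3-.5+np.array([280,130])
def lane(l=None):
    f=ray("top",c1([(315,214),(497,222)]),.04);g=ray("top",c1([(308,380),(492,390)]),.04);b=ray("top",c1([(507,60),(490,565)]),.05)
    return f,g,b
E
python3 - <<'E'
from h import *
f,g,b=lane();print(f,g,b)
for v in (f[1]-f[0],g[1]-g[0],b[1]-b[0]): print(np.linalg.norm(v),np.arctan2(v[1],v[0]))
# from the row of 4 rails: spacing
print("rail-rail",np.linalg.norm(f.mean(0)-g.mean(0)))
bd=(b[1]-b[0])/np.linalg.norm(b[1]-b[0]); ex=np.array([bd[1],-bd[0]]); ex*=np.sign(ex@(f[1]-f[0]))
a1=np.arctan2(*(f[1]-f[0])[::-1]);a2=np.arctan2(*(g[1]-g[0])[::-1])
a=np.mean([a1,a2,np.arctan2(ex[1],ex[0])]);ex=np.array([np.cos(a),np.sin(a)]);ey=np.array([-ex[1],ex[0]])
m=(f.mean(0)+g.mean(0))/2
L=m+ex*((b.mean(0)-m)@ex-.15)
print("a",a,"L",L,"noses",(f[0]-L)@ex,(g[0]-L)@ex, "ey",ey,(f.mean(0)-L)@ey,(g.mean(0)-L)@ey)
for n,P in dict(box=(.5633,.0447),near=(.4347,-.1448),far=(.7056,-.1596)).items():
    P=np.array(P);print(n,(P-L)@ex,(P-L)@ey)
print("glue",ray("top",[[218,194]],.092))
E
```

```text
[[ 0.63830298 -0.09485396]
 [ 0.63335241 -0.2418751 ]] [[ 0.50318406 -0.08924963]
 [ 0.49696153 -0.23621199]] [[ 0.7650818  -0.24952776]
 [ 0.35832189 -0.23095645]]
0.14710446581950484 -1.6044561613991204
0.14709403370849497 -1.6131119785961656
0.4071836400795774 3.095967659016123
rail-rail 0.13587174673445962
a -1.6113298204546176 L [ 0.57099403 -0.09049565] noses 0.001627211364211238 0.0015028253847249185 ey [ 0.99917863 -0.0405224 ] 0.06793584322996925 -0.06793584322996905
box -0.13477282485216976 -0.013166163727932246
near 0.05978270565831695 -0.13398154167206275
far 0.06359303247665103 0.1372956807583092
glue [[0.64089217 0.3018851 ]]
```

```bash
cat >> h.py <<'E'
L=np.array([.5710,-.0905]);A=-1.6113;EX=np.array([np.cos(A),np.sin(A)]);EY=np.array([-EX[1],EX[0]])
def tl(P): P=np.asarray(P)[:2]-L; return np.array([P@EX,P@EY])
def rep(target=None,yaw=None,z=None):
    s=manip.sense();r=R.from_quat(s['tool_rot']);M=r.as_matrix();y=np.arctan2(M[1,0],M[0,0])
    print("t",round(s['t'],2),"lane",np.round(tl(s['tcp_pos']),4),"z",round(s['tcp_pos'][2],4),"yaw",round(y,4),"tilt",np.round(M[:2,2],4),"F",np.round(s['force'],2),"q6",round(s['q'][5],2),"gap",round(s['finger_gap'],3))
    if target is not None:
        W=np.r_[L+EX*target[0]+EY*target[1],z]; print("dp",np.round(M.T@(W-s['tcp_pos'])/.5,4))
    if yaw is not None: print("drot z",round(-(yaw-y)/(2*np.pi),4))
E
python3 -m crank '[{"dp":[0,0,0],"delta_rot":[0,0,0.0165],"fingers":1},{"dp":[0,0,0],"delta_rot":[0,0,0.0165],"fingers":1},{"dp":[0,0,0],"delta_rot":[0,0,0.0165],"fingers":1},{"dp":[0,0,0],"delta_rot":[0,0,0.0165],"fingers":1},{"dp":[0,0,0],"delta_rot":[0,0,0],"fingers":1},{"dp":[0,0,0],"delta_rot":[0,0,0],"fingers":1}]'
python3 -c "
from h import *
rep((-.135,-.112),-.0405,.2)"
```

```text
t: 0.6
tcp_pos: [0.2282, -0.5816, 0.3035]
tool_rot: [1.0, -0.019, -0.0, -0.0]
force: [0.2, -0.4, -0.4]
finger_gap: 0.999
gripper_force: 0.0
t 0.6 lane [ 0.5046 -0.3226] z 0.3035 yaw -0.0383 tilt [-0.0002  0.0009] F [ 0.16 -0.38 -0.39] q6 0.23 gap 0.999
dp [ 0.4241 -1.278   0.208 ]
drot z 0.0003
```

```bash

python3 -m crank '[{"dp":[0.0177,-0.0533,0.0087],"delta_rot":[0,0,0],"fingers":1},{"dp":[0.0177,-0.0533,0.0087],"delta_rot":[0,0,0],"fingers":1},{"dp":[0.0177,-0.0533,0.0087],"delta_rot":[0,0,0],"fingers":1},{"dp":[0.0177,-0.0533,0.0087],"delta_rot":[0,0,0],"fingers":1},{"dp":[0.0177,-0.0533,0.0087],"delta_rot":[0,0,0],"fingers":1},{"dp":[0.0177,-0.0533,0.0087],"delta_rot":[0,0,0],"fingers":1},{"dp":[0.0177,-0.0533,0.0087],"delta_rot":[0,0,0],"fingers":1},{"dp":[0.0177,-0.0533,0.0087],"delta_rot":[0,0,0],"fingers":1},{"dp":[0.0177,-0.0533,0.0087],"delta_rot":[0,0,0],"fingers":1},{"dp":[0.0177,-0.0533,0.0087],"delta_rot":[0,0,0],"fingers":1},{"dp":[0.0177,-0.0533,0.0087],"delta_rot":[0,0,0],"fingers":1},{"dp":[0.0177,-0.0533,0.0087],"delta_rot":[0,0,0],"fingers":1}]' >/dev/null
python3 -m crank '[{"dp":[0.0177,-0.0533,0.0087],"delta_rot":[0,0,0],"fingers":1},{"dp":[0.0177,-0.0533,0.0087],"delta_rot":[0,0,0],"fingers":1},{"dp":[0.0177,-0.0533,0.0087],"delta_rot":[0,0,0],"fingers":1},{"dp":[0.0177,-0.0533,0.0087],"delta_rot":[0,0,0],"fingers":1},{"dp":[0.0177,-0.0533,0.0087],"delta_rot":[0,0,0],"fingers":1},{"dp":[0.0177,-0.0533,0.0087],"delta_rot":[0,0,0],"fingers":1},{"dp":[0.0177,-0.0533,0.0087],"delta_rot":[0,0,0],"fingers":1},{"dp":[0.0177,-0.0533,0.0087],"delta_rot":[0,0,0],"fingers":1},{"dp":[0.0177,-0.0533,0.0087],"delta_rot":[0,0,0],"fingers":1},{"dp":[0.0177,-0.0533,0.0087],"delta_rot":[0,0,0],"fingers":1},{"dp":[0.0177,-0.0533,0.0087],"delta_rot":[0,0,0],"fingers":1},{"dp":[0,0,0],"delta_rot":[0,0,0],"fingers":1}]'
python3 - <<'E'
from h import *
rep((-.135,-.112),-.0405,.085)
p,d=manip.snapshot("side");cv2.imwrite("pics/side1.png",p[:,:,::-1])
p,d=manip.snapshot("top")
for c in reds("top",p): print(c.mean(0),rect("top",c))
E
```

```text
t: 2.6
tcp_pos: [0.4578, 0.0257, 0.2034]
tool_rot: [1.0, -0.017, 0.0, -0.0]
force: [0.6, 0.3, -0.3]
finger_gap: 0.997
gripper_force: 0.0
t 2.6 lane [-0.1115 -0.1179] z 0.2034 yaw -0.0341 tilt [0.0009 0.001 ] F [ 0.56  0.28 -0.28] q6 1.41 gap 0.997
dp [ 0.0118 -0.0467  0.2369]
drot z 0.001
[ 87.09003215 406.19292605] ((101.72486877441406, 624.5362548828125), (169.46612548828125, 201.04847717285156), 14.686248779296875)
[406.74380165 285.11983471] ((434.64263916015625, -144.99261474609375), (159.5628204345703, 104.09732055664062), 86.88260650634766)
[324.46025105 223.25104603] ((563.5584716796875, 44.856998443603516), (159.13124084472656, 102.74591827392578), 75.01773834228516)
[498.78448276 200.65517241] ((640.0953979492188, -365.8218994140625), (86.82752990722656, 110.63408660888672), 44.28291702270508)
[412.66382979 172.34893617] ((705.613525390625, -159.54693603515625), (159.21029663085938, 104.07977294921875), 87.76019287109375)
```

View pics/side1.png

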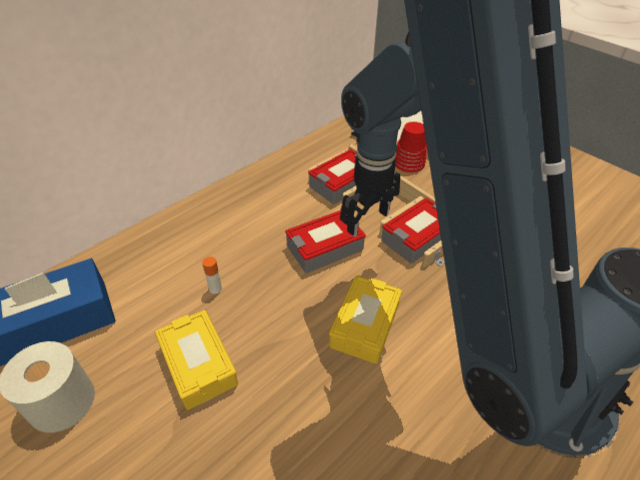

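The side view shows the gripper hovering between the red box at (325,240) and the yellow box at (365,318). I'll fine-position it at height and check the clearance to yellow.

```bash

python3 -m crank '[{"dp":[0.006,-0.0234,0.0],"delta_rot":[0,0,0.0005],"fingers":1},{"dp":[0.006,-0.0234,0.0],"delta_rot":[0,0,0.0005],"fingers":1},{"dp":[0,0,0],"delta_rot":[0,0,0],"fingers":1},{"dp":[0,0,0],"delta_rot":[0,0,0],"fingers":1}]' >/dev/null
python3 - <<'E'
from h import *
rep((-.135,-.112),-.0405,.085)
for w in ray("side",[(402,287),(350,277)],.06): print("yellow side",tl(w))
for w in ray("top",[(313,290),(325,324)],.06): print("yellow top",tl(w))
E
```

```text
t 3.03 lane [-0.1306 -0.1129] z 0.204 yaw -0.0465 tilt [ 0.     -0.0004] F [ 0.17  0.55 -0.23] q6 1.47 gap 1.0
dp [ 0.0016 -0.0088  0.238 ]
drot z -0.001
yellow side [-0.12411773 -0.23962684]
yellow side [-0.18613283 -0.14930931]
yellow top [-0.16009245 -0.15788874]
yellow top [-0.12768103 -0.23557752]
```

```bash

python3 -m crank '[{"dp":[0,-0.008,0],"delta_rot":[0,0,-0.001],"fingers":1},{"dp":[0,0,0.034],"delta_rot":[0,0,0],"fingers":1},{"dp":[0,0,0.034],"delta_rot":[0,0,0],"fingers":1},{"dp":[0,0,0.034],"delta_rot":[0,0,0],"fingers":1},{"dp":[0,0,0.034],"delta_rot":[0,0,0],"fingers":1},{"dp":[0,0,0.034],"delta_rot":[0,0,0],"fingers":1},{"dp":[0,0,0.034],"delta_rot":[0,0,0],"fingers":1},{"dp":[0,0,0.034],"delta_rot":[0,0,0],"fingers":1},{"dp":[0,0,0],"delta_rot":[0,0,0],"fingers":1},{"dp":[0,0,0],"delta_rot":[0,0,0],"fingers":1}]' >/dev/null
python3 - <<'E'
from h import *
rep((-.135,-.063),-.0405,.085)
p,d=manip.snapshot("top")
for c in reds("top",p)[1:3]: r=rect("top",c);print(tl(np.array(r[0])/1e3),r[1:])
E
```

```text
t 3.87 lane [-0.1349 -0.1132] z 0.0844 yaw -0.0415 tilt [-0.0022  0.0002] F [-0.27  0.34 -0.29] q6 1.48 gap 1.003
dp [ 0.1004 -0.0003 -0.0014]
drot z -0.0002
[ 0.05962833 -0.13414189] ((160.21995544433594, 104.36137390136719), 86.60443115234375)
[-0.13485458 -0.01317234] ((158.34307861328125, 102.66353607177734), 74.48882293701172)
```

```bash

python3 -m crank '[{"dp":[0.007,0,0],"delta_rot":[0,0,0],"fingers":1},{"dp":[0.007,0,0],"delta_rot":[0,0,0],"fingers":1},{"dp":[0.007,0,0],"delta_rot":[0,0,0],"fingers":1},{"dp":[0.007,0,0],"delta_rot":[0,0,0],"fingers":1},{"dp":[0.007,0,0],"delta_rot":[0,0,0],"fingers":1},{"dp":[0.007,0,0],"delta_rot":[0,0,0],"fingers":1},{"dp":[0.007,0,0],"delta_rot":[0,0,0],"fingers":1},{"dp":[0.007,0,0],"delta_rot":[0,0,0],"fingers":1},{"dp":[0.007,0,0],"delta_rot":[0,0,0],"fingers":1},{"dp":[0.007,0,0],"delta_rot":[0,0,0],"fingers":1},{"dp":[0.007,0,0],"delta_rot":[0,0,0],"fingers":1},{"dp":[0,0,0],"delta_rot":[0,0,0],"fingers":1}]' >/dev/null
python3 - <<'E'
from h import *
rep((-.135,-.063),-.0405,.085)
p,d=manip.snapshot("top")
cv2.imwrite("pics/top2.png",p[:,:,::-1])
for c in reds("top",p): r=rect("top",c);print(tl(np.array(r[0])/1e3),r[1:])
E
```

```text
t 4.92 lane [-0.1353 -0.0732] z 0.0847 yaw -0.041 tilt [ 0.0015 -0.0001] F [-1.15  0.27 -0.07] q6 1.48 gap 1.0
dp [ 0.0204  0.0007 -0.0005]
drot z -0.0001
[-0.69623485 -0.49833226] ((170.07444763183594, 202.78175354003906), 15.030686378479004)
[ 0.05983028 -0.13400925] ((159.29611206054688, 104.04954528808594), 86.83797454833984)
[-0.13368128  0.02175733] ((157.1862335205078, 51.21453094482422), 78.78321838378906)
[0.27142821 0.07532446] ((92.17050170898438, 103.87666320800781), 0.60689777135849)
[0.06386952 0.13734293] ((159.41473388671875, 103.84725952148438), 87.69195556640625)
```

View pics/top2.png

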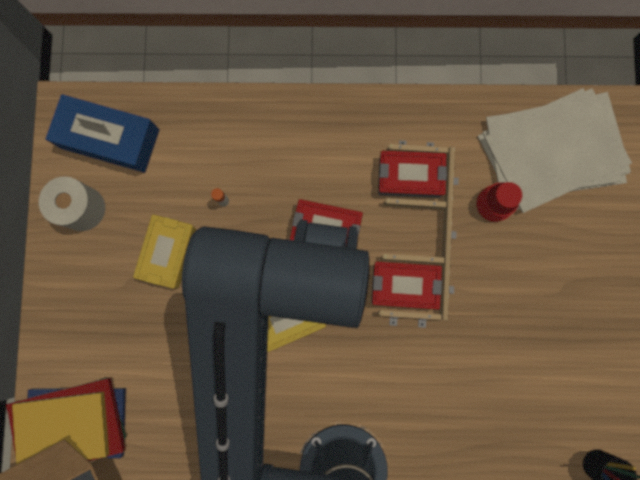

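The box at (327,215) is turning into line, though the arm covers part of it. I'll push the remaining 10 mm, then back off and measure.

```bash

python3 -m crank '[{"dp":[0.004,0,0],"delta_rot":[0,0,0],"fingers":1},{"dp":[0.004,0,0],"delta_rot":[0,0,0],"fingers":1},{"dp":[0.004,0,0],"delta_rot":[0,0,0],"fingers":1},{"dp":[0.004,0,0],"delta_rot":[0,0,0],"fingers":1},{"dp":[0.003,0,0],"delta_rot":[0,0,0],"fingers":1},{"dp":[0,0,0],"delta_rot":[0,0,0],"fingers":1},{"dp":[0,0,0],"delta_rot":[0,0,0],"fingers":1}]' >/dev/null
python3 - <<'E'
from h import *
rep((-.135,-.063),-.0405,.085)
for n in("top","side"):
  p,d=manip.snapshot(n)
  for c in reds(n,p): r=rect(n,c);print(n,tl(np.array(r[0])/1e3),r[1:])
E
```

```text
t 5.55 lane [-0.1355 -0.0638] z 0.0849 yaw -0.0406 tilt [ 0.0022 -0.0001] F [-1.14 -0.05  0.03] q6 1.49 gap 1.002
dp [ 0.0015  0.001  -0.0001]
drot z -0.0
top [-0.69583766 -0.49800399] ((169.5384063720703, 200.96839904785156), 14.708881378173828)
top [ 0.05956155 -0.13410987] ((160.03546142578125, 103.84062194824219), 86.83797454833984)
top [-0.13754207  0.0331006 ] ((158.10557556152344, 43.44818878173828), 81.97557067871094)
top [0.27242201 0.07537634] ((92.16840362548828, 105.7252426147461), 0.60689777135849)
top [0.06383557 0.13727027] ((159.3789825439453, 103.9448013305664), 87.72803497314453)
side [-0.15707821  0.00134226] ((132.3040008544922, 105.26512908935547), 81.73511505126953)
```

The box centre is at y≈+2 mm, turned about -0.1 rad. A two-finger push on the back end will square it up. I'll retreat, lift, and go round behind it.

```bash

python3 -m crank '[{"dp":[-0.02,0,0],"delta_rot":[0,0,0],"fingers":1},{"dp":[-0.02,0,0],"delta_rot":[0,0,0],"fingers":1},{"dp":[0,0,-0.04],"delta_rot":[0,0,0],"fingers":1},{"dp":[0,0,-0.04],"delta_rot":[0,0,0],"fingers":1},{"dp":[0,0,-0.04],"delta_rot":[0,0,0],"fingers":1},{"dp":[0,0,-0.04],"delta_rot":[0,0,0],"fingers":1},{"dp":[0,0,-0.04],"delta_rot":[0,0,0],"fingers":1},{"dp":[0,0,-0.04],"delta_rot":[0,0,0],"fingers":1},{"dp":[0.04,-0.06,0],"delta_rot":[0,0,0],"fingers":0.4},{"dp":[0.04,-0.06,0],"delta_rot":[0,0,0],"fingers":0.4},{"dp":[0.04,-0.06,0],"delta_rot":[0,0,0],"fingers":0.4},{"dp":[0.04,-0.06,0],"delta_rot":[0,0,0],"fingers":0.4}]' >/dev/null
python3 -m crank '[{"dp":[0,0,0],"delta_rot":[0,0,-0.018],"fingers":0.4},{"dp":[0,0,0],"delta_rot":[0,0,-0.018],"fingers":0.4},{"dp":[0,0,0],"delta_rot":[0,0,-0.018],"fingers":0.4},{"dp":[0,0,0],"delta_rot":[0,0,-0.018],"fingers":0.4},{"dp":[0,0,0],"delta_rot":[0,0,-0.018],"fingers":0.4},{"dp":[0,0,0],"delta_rot":[0,0,-0.018],"fingers":0.4},{"dp":[0,0,0],"delta_rot":[0,0,-0.018],"fingers":0.4},{"dp":[0,0,0],"delta_rot":[0,0,-0.018],"fingers":0.4},{"dp":[0,0,0],"delta_rot":[0,0,-0.018],"fingers":0.4},{"dp":[0,0,0],"delta_rot":[0,0,-0.018],"fingers":0.4},{"dp":[0,0,0],"delta_rot":[0,0,-0.018],"fingers":0.4},{"dp":[0,0,0],"delta_rot":[0,0,-0.018],"fingers":0.4}]' >/dev/null
python3 -m crank '[{"dp":[0,0,0],"delta_rot":[0,0,-0.018],"fingers":0.4},{"dp":[0,0,0],"delta_rot":[0,0,-0.016],"fingers":0.4},{"dp":[0,0,0],"delta_rot":[0,0,0],"fingers":0.4},{"dp":[0,0,0],"delta_rot":[0,0,0],"fingers":0.4}]' >/dev/null
python3 - <<'E'
from h import *
rep((-.26,0.0),1.5303,.082)
p,d=manip.snapshot("top");cv2.imwrite("pics/top3.png",p[:,:,::-1])
for n in("top","side"):
  p,d=manip.snapshot(n)
  for c in reds(n,p): r=rect(n,c);print(n,tl(np.array(r[0])/1e3),r[1:])
E
```

```text
t 7.98 lane [-0.2556 -0.0042] z 0.2051 yaw 1.5277 tilt [0.0015 0.0002] F [ 0.02 -0.14  0.45] q6 0.14 gap 0.702
dp [0.0087 0.0081 0.2463]
drot z -0.0004
top [-0.59904031 -0.5036656 ] ((104.00370788574219, 32.70055389404297), 7.555242538452148)
top [-0.73425622 -0.43217878] ((21.176864624023438, 160.70143127441406), 14.686235427856445)
top [ 0.05941787 -0.13414196] ((159.3636932373047, 103.76797485351562), 86.96934509277344)
top [-0.14071358  0.00335433] ((159.02914428710938, 103.03436279296875), 81.4224624633789)
top [0.27165066 0.07957487] ((86.93404388427734, 112.12812042236328), 45.33158874511719)
top [0.06353953 0.13727574] ((159.21044921875, 103.89031219482422), 87.76032257080078)
side [ 0.0278424  -0.13747347] ((107.16287231445312, 104.36903381347656), 86.66780090332031)
side [-0.14349733 -0.00033118] ((159.65072631835938, 105.9019775390625), 81.71222686767578)
side [0.06027391 0.13306083] ((162.93267822265625, 106.4046859741211), 88.1213150024414)
```

View pics/top3.png

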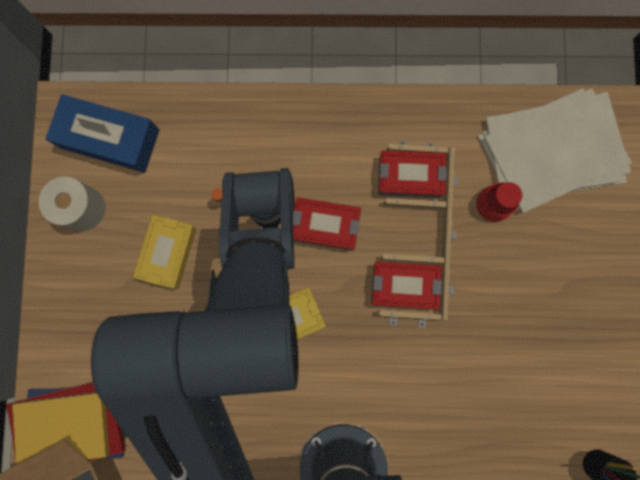

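The top view shows the box at (326,223), still slightly turned, and the hand behind it at (260,220). I'll descend and push.

```bash

python3 -m crank '[{"dp":[0.0087,0.008,0],"delta_rot":[0,0,-0.0004],"fingers":0.4},{"dp":[0,0,0.035],"delta_rot":[0,0,0],"fingers":0.4},{"dp":[0,0,0.035],"delta_rot":[0,0,0],"fingers":0.4},{"dp":[0,0,0.035],"delta_rot":[0,0,0],"fingers":0.4},{"dp":[0,0,0.035],"delta_rot":[0,0,0],"fingers":0.4},{"dp":[0,0,0.035],"delta_rot":[0,0,0],"fingers":0.4},{"dp":[0,0,0.035],"delta_rot":[0,0,0],"fingers":0.4},{"dp":[0,0,0.035],"delta_rot":[0,0,0],"fingers":0.4},{"dp":[0,0,0],"delta_rot":[0,0,0],"fingers":0.4},{"dp":[0,0,0],"delta_rot":[0,0,0],"fingers":0.4}]' >/dev/null
python3 -m crank '[{"dp":[-0.008,0,0],"delta_rot":[0,0,0],"fingers":0.4},{"dp":[-0.008,0,0],"delta_rot":[0,0,0],"fingers":0.4},{"dp":[-0.008,0,0],"delta_rot":[0,0,0],"fingers":0.4},{"dp":[-0.008,0,0],"delta_rot":[0,0,0],"fingers":0.4},{"dp":[-0.008,0,0],"delta_rot":[0,0,0],"fingers":0.4},{"dp":[-0.008,0,0],"delta_rot":[0,0,0],"fingers":0.4},{"dp":[-0.008,0,0],"delta_rot":[0,0,0],"fingers":0.4},{"dp":[-0.008,0,0],"delta_rot":[0,0,0],"fingers":0.4},{"dp":[-0.008,0,0],"delta_rot":[0,0,0],"fingers":0.4},{"dp":[-0.008,0,0],"delta_rot":[0,0,0],"fingers":0.4},{"dp":[-0.008,0,0],"delta_rot":[0,0,0],"fingers":0.4},{"dp":[0,0,0],"delta_rot":[0,0,0],"fingers":0.4}]' >/dev/null
python3 - <<'E'
from h import *
rep((-.20,0.0),1.5303,.082)
for n in("top","side"):
  p,d=manip.snapshot(n)
  for c in reds(n,p): r=rect(n,c);print(n,tl(np.array(r[0])/1e3),r[1:])
E
```

```text
t 9.97 lane [-0.2148 -0.0005] z 0.0822 yaw 1.5323 tilt [-0.0002 -0.0006] F [0.26 1.02 0.36] q6 0.06 gap 0.697
dp [-0.0296  0.001   0.0005]
drot z 0.0003
top [-0.69508494 -0.49807387] ((170.23147583007812, 200.42442321777344), 15.091019630432129)
top [ 0.05982518 -0.13410197] ((159.42225646972656, 103.92407989501953), 86.74593353271484)
top [-0.10306634  0.00986323] ((121.72416687011719, 102.94058990478516), 87.48624420166016)
top [0.27237572 0.07537288] ((92.17039489746094, 105.63261413574219), 0.60711669921875)
top [0.06358887 0.13729991] ((159.11172485351562, 103.84205627441406), 87.76032257080078)
side [-0.11328491  0.00693497] ((138.86927795410156, 106.38671875), 87.44686889648438)
side [0.04573618 0.13284649] ((133.58055114746094, 106.46866607666016), 87.90006256103516)
```

The box is now square but at y≈+9 mm. I'll go to its far side and push it back square by the same two-finger method.

```bash

python3 -m crank '[{"dp":[0.02,0,0],"delta_rot":[0,0,0],"fingers":0.4},{"dp":[0.02,0,0],"delta_rot":[0,0,0],"fingers":0.4},{"dp":[0,0,-0.04],"delta_rot":[0,0,0],"fingers":1},{"dp":[0,0,-0.04],"delta_rot":[0,0,0],"fingers":1},{"dp":[0,0,-0.04],"delta_rot":[0,0,0],"fingers":1},{"dp":[0,0,-0.04],"delta_rot":[0,0,0],"fingers":1},{"dp":[0,0,-0.04],"delta_rot":[0,0,0],"fingers":1},{"dp":[0,0,-0.04],"delta_rot":[0,0,0],"fingers":1},{"dp":[0,0.05,0],"delta_rot":[0,0,0],"fingers":1},{"dp":[0,0.05,0],"delta_rot":[0,0,0],"fingers":1},{"dp":[0,0.05,0],"delta_rot":[0,0,0],"fingers":1},{"dp":[0,0.05,0],"delta_rot":[0,0,0],"fingers":1}]' >/dev/null
python3 -m crank '[{"dp":[0,0,0],"delta_rot":[0,0,0.018],"fingers":1},{"dp":[0,0,0],"delta_rot":[0,0,0.018],"fingers":1},{"dp":[0,0,0],"delta_rot":[0,0,0.018],"fingers":1},{"dp":[0,0,0],"delta_rot":[0,0,0.018],"fingers":1},{"dp":[0,0,0],"delta_rot":[0,0,0.018],"fingers":1},{"dp":[0,0,0],"delta_rot":[0,0,0.018],"fingers":1},{"dp":[0,0,0],"delta_rot":[0,0,0.018],"fingers":1},{"dp":[0,0,0],"delta_rot":[0,0,0.018],"fingers":1},{"dp":[0,0,0],"delta_rot":[0,0,0.018],"fingers":1},{"dp":[0,0,0],"delta_rot":[0,0,0.018],"fingers":1},{"dp":[0,0,0],"delta_rot":[0,0,0.018],"fingers":1},{"dp":[0,0,0],"delta_rot":[0,0,0.018],"fingers":1}]' >/dev/null
python3 -m crank '[{"dp":[0,0,0],"delta_rot":[0,0,0.018],"fingers":1},{"dp":[0,0,0],"delta_rot":[0,0,0.016],"fingers":1},{"dp":[0,0,0],"delta_rot":[0,0,0],"fingers":1},{"dp":[0,0,0],"delta_rot":[0,0,0],"fingers":1}]' >/dev/null
python3 - <<'E'
from h import *
rep((-.122,0.09),-.0405,.085)
for n in("top","side"):
  p,d=manip.snapshot(n)
  for c in reds(n,p): r=rect(n,c);print(n,tl(np.array(r[0])/1e3),r[1:])
E
```

```text
t 12.4 lane [-0.237   0.0992] z 0.2023 yaw -0.0347 tilt [ 0.0001 -0.0001] F [-0.22 -0.51  0.26] q6 1.65 gap 0.999
dp [-0.0199  0.2298  0.2346]
drot z 0.0009
top [-0.69519414 -0.49786181] ((168.94923400878906, 200.80296325683594), 14.933579444885254)
top [ 0.05989542 -0.13416289] ((159.19338989257812, 103.87751770019531), 86.81311798095703)
top [-0.118804    0.01006867] ((151.5760955810547, 103.26514434814453), 87.72118377685547)
top [0.27203226 0.07961563] ((86.05706024169922, 113.19579315185547), 40.055198669433594)
top [0.06378919 0.13729997] ((159.57737731933594, 103.87821197509766), 87.84142303466797)
side [-0.12431078  0.00677731] ((161.21226501464844, 106.3257064819336), 87.63912963867188)
side [0.06060254 0.13306333] ((163.08609008789062, 106.4046859741211), 88.1213150024414)
```

```bash

python3 -m crank '[{"dp":[-0.005,0.0575,0],"delta_rot":[0,0,0.0009],"fingers":1},{"dp":[-0.005,0.0575,0],"delta_rot":[0,0,0],"fingers":1},{"dp":[-0.005,0.0575,0],"delta_rot":[0,0,0],"fingers":1},{"dp":[-0.005,0.0575,0],"delta_rot":[0,0,0],"fingers":1},{"dp":[0,0,0],"delta_rot":[0,0,0],"fingers":1},{"dp":[0,0,0],"delta_rot":[0,0,0],"fingers":1}]' >/dev/null
python3 - <<'E'
from h import *
rep((-.122,0.09),-.0405,.085)
E
```

```text
t 13.0 lane [-0.1194  0.0893] z 0.2025 yaw -0.046 tilt [0.0002 0.0002] F [0.13 0.58 0.12] q6 1.49 gap 1.001
dp [ 0.0014 -0.0051  0.2349]
drot z -0.0009
```

```bash

python3 -m crank '[{"dp":[0,-0.005,0],"delta_rot":[0,0,-0.0009],"fingers":1},{"dp":[0,0,0.0335],"delta_rot":[0,0,0],"fingers":1},{"dp":[0,0,0.0335],"delta_rot":[0,0,0],"fingers":1},{"dp":[0,0,0.0335],"delta_rot":[0,0,0],"fingers":1},{"dp":[0,0,0.0335],"delta_rot":[0,0,0],"fingers":1},{"dp":[0,0,0.0335],"delta_rot":[0,0,0],"fingers":1},{"dp":[0,0,0.0335],"delta_rot":[0,0,0],"fingers":1},{"dp":[0,0,0.0335],"delta_rot":[0,0,0],"fingers":1},{"dp":[0,0,0],"delta_rot":[0,0,0],"fingers":1},{"dp":[0,0,0],"delta_rot":[0,0,0],"fingers":1}]' >/dev/null
python3 -m crank '[{"dp":[-0.004,0,0],"delta_rot":[0,0,0],"fingers":1},{"dp":[-0.004,0,0],"delta_rot":[0,0,0],"fingers":1},{"dp":[-0.004,0,0],"delta_rot":[0,0,0],"fingers":1},{"dp":[-0.004,0,0],"delta_rot":[0,0,0],"fingers":1},{"dp":[-0.004,0,0],"delta_rot":[0,0,0],"fingers":1},{"dp":[-0.004,0,0],"delta_rot":[0,0,0],"fingers":1},{"dp":[-0.004,0,0],"delta_rot":[0,0,0],"fingers":1},{"dp":[-0.004,0,0],"delta_rot":[0,0,0],"fingers":1},{"dp":[-0.004,0,0],"delta_rot":[0,0,0],"fingers":1},{"dp":[-0.004,0,0],"delta_rot":[0,0,0],"fingers":1},{"dp":[-0.004,0,0],"delta_rot":[0,0,0],"fingers":1},{"dp":[0,0,0],"delta_rot":[0,0,0],"fingers":1}]' >/dev/null
python3 - <<'E'
from h import *
rep((-.122,0.063),-.0405,.085)
for n in("top","side"):
  p,d=manip.snapshot(n)
  for c in reds(n,p): r=rect(n,c);print(n,tl(np.array(r[0])/1e3),r[1:])
E
```

```text
t 14.83 lane [-0.1233  0.0675] z 0.0855 yaw -0.0383 tilt [ 0.0013 -0.0003] F [3.22 0.07 1.37] q6 1.48 gap 1.002
dp [-0.0089  0.0026  0.0009]
drot z 0.0003
top [-0.69619777 -0.49812125] ((169.74746704101562, 202.5649871826172), 15.171013832092285)
top [ 0.05963999 -0.13428363] ((159.48977661132812, 103.96058654785156), 87.1173095703125)
top [0.2719504  0.07954096] ((86.05706024169922, 112.9742431640625), 40.055198669433594)
top [0.06359918 0.13737412] ((159.1848907470703, 104.06787872314453), 87.8253402709961)
side [-0.12421508 -0.00100895] ((161.611083984375, 106.19530487060547), 87.84142303466797)
side [0.06151079 0.13282171] ((161.802001953125, 105.79119873046875), 88.55715942382812)
```

```bash

python3 -m crank '[{"dp":[-0.002,0,0],"delta_rot":[0,0,0],"fingers":1},{"dp":[0,0,0],"delta_rot":[0,0,0],"fingers":1},{"dp":[0.02,0,0],"delta_rot":[0,0,0],"fingers":1},{"dp":[0.02,0,0],"delta_rot":[0,0,0],"fingers":1},{"dp":[0,0,-0.04],"delta_rot":[0,0,0],"fingers":1},{"dp":[0,0,-0.04],"delta_rot":[0,0,0],"fingers":1},{"dp":[0,0,-0.04],"delta_rot":[0,0,0],"fingers":1},{"dp":[0,0,-0.04],"delta_rot":[0,0,0],"fingers":1},{"dp":[0,0,-0.04],"delta_rot":[0,0,0],"fingers":1},{"dp":[0,0,-0.04],"delta_rot":[0,0,0],"fingers":1}]' >/dev/null
python3 -m crank '[{"dp":[-0.04,-0.06,0],"delta_rot":[0,0,0],"fingers":0.4},{"dp":[-0.04,-0.06,0],"delta_rot":[0,0,0],"fingers":0.4},{"dp":[-0.04,-0.06,0],"delta_rot":[0,0,0],"fingers":0.4},{"dp":[-0.04,-0.06,0],"delta_rot":[0,0,0],"fingers":0.4},{"dp":[0,0,0],"delta_rot":[0,0,-0.018],"fingers":0.4},{"dp":[0,0,0],"delta_rot":[0,0,-0.018],"fingers":0.4},{"dp":[0,0,0],"delta_rot":[0,0,-0.018],"fingers":0.4},{"dp":[0,0,0],"delta_rot":[0,0,-0.018],"fingers":0.4},{"dp":[0,0,0],"delta_rot":[0,0,-0.018],"fingers":0.4},{"dp":[0,0,0],"delta_rot":[0,0,-0.018],"fingers":0.4},{"dp":[0,0,0],"delta_rot":[0,0,-0.018],"fingers":0.4},{"dp":[0,0,0],"delta_rot":[0,0,-0.018],"fingers":0.4}]' >/dev/null
python3 -m crank '[{"dp":[0,0,0],"delta_rot":[0,0,-0.018],"fingers":0.4},{"dp":[0,0,0],"delta_rot":[0,0,-0.018],"fingers":0.4},{"dp":[0,0,0],"delta_rot":[0,0,-0.018],"fingers":0.4},{"dp":[0,0,0],"delta_rot":[0,0,-0.018],"fingers":0.4},{"dp":[0,0,0],"delta_rot":[0,0,-0.018],"fingers":0.4},{"dp":[0,0,0],"delta_rot":[0,0,-0.016],"fingers":0.4},{"dp":[0,0,0],"delta_rot":[0,0,0],"fingers":0.4},{"dp":[0,0,0],"delta_rot":[0,0,0],"fingers":0.4},{"dp":[0,0,0],"delta_rot":[0,0,0],"fingers":0.4},{"dp":[0,0,0],"delta_rot":[0,0,0],"fingers":0.4}]' >/dev/null
python3 - <<'E'
from h import *
rep((-.235,0.0),1.5303,.082)
for n in("top","side"):
  p,d=manip.snapshot(n)
  for c in reds(n,p): r=rect(n,c);print(n,tl(np.array(r[0])/1e3),r[1:])
E
```

```text
t 17.6 lane [-0.2433  0.0053] z 0.2048 yaw 1.531 tilt [-0.0016 -0.0001] F [-0.22 -0.24  0.79] q6 0.11 gap 0.7
dp [-0.0166 -0.0102  0.2457]
drot z 0.0001
top [-0.67145792 -0.45097273] ((259.0854797363281, 127.80523681640625), 60.17061233520508)
top [ 0.05941898 -0.13391969] ((159.97178649902344, 104.00215148925781), 86.7922592163086)
top [-0.12154401  0.0013611 ] ((157.4528350830078, 102.90459442138672), 87.87985229492188)
top [0.27160303 0.07956317] ((86.89453125, 112.27249145507812), 45.06882095336914)
top [0.06381789 0.13714555] ((159.4624786376953, 104.10364532470703), 87.62710571289062)
side [ 0.02547206 -0.13754427] ((102.67424011230469, 104.14054107666016), 86.67123413085938)
side [-0.12421315 -0.00191923] ((161.40432739257812, 106.29634094238281), 87.62284851074219)
side [0.06007729 0.13300411] ((162.45326232910156, 106.41253662109375), 88.05244445800781)
```

```bash

python3 -m crank '[{"dp":[0,-0.01,0.035],"delta_rot":[0,0,0],"fingers":0.4},{"dp":[0,0,0.035],"delta_rot":[0,0,0],"fingers":0.4},{"dp":[0,0,0.035],"delta_rot":[0,0,0],"fingers":0.4},{"dp":[0,0,0.035],"delta_rot":[0,0,0],"fingers":0.4},{"dp":[0,0,0.035],"delta_rot":[0,0,0],"fingers":0.4},{"dp":[0,0,0.035],"delta_rot":[0,0,0],"fingers":0.4},{"dp":[0,0,0.035],"delta_rot":[0,0,0],"fingers":0.4},{"dp":[0,0,0],"delta_rot":[0,0,0],"fingers":0.4},{"dp":[0,0,0],"delta_rot":[0,0,0],"fingers":0.4}]' >/dev/null
python3 -m crank '[{"dp":[-0.01,0,0],"delta_rot":[0,0,0],"fingers":0.4},{"dp":[-0.01,0,0],"delta_rot":[0,0,0],"fingers":0.4},{"dp":[-0.01,0,0],"delta_rot":[0,0,0],"fingers":0.4},{"dp":[-0.01,0,0],"delta_rot":[0,0,0],"fingers":0.4},{"dp":[-0.01,0,0],"delta_rot":[0,0,0],"fingers":0.4},{"dp":[-0.01,0,0],"delta_rot":[0,0,0],"fingers":0.4},{"dp":[-0.01,0,0],"delta_rot":[0,0,0],"fingers":0.4},{"dp":[-0.01,0,0],"delta_rot":[0,0,0],"fingers":0.4},{"dp":[-0.01,0,0],"delta_rot":[0,0,0],"fingers":0.4},{"dp":[-0.01,0,0],"delta_rot":[0,0,0],"fingers":0.4},{"dp":[-0.01,0,0],"delta_rot":[0,0,0],"fingers":0.4},{"dp":[0,0,0],"delta_rot":[0,0,0],"fingers":0.4}]' >/dev/null
python3 - <<'E'
from h import *
rep((-.0225,0.0),1.5303,.082)
for n in("top","side"):
  p,d=manip.snapshot(n)
  for c in reds(n,p): r=rect(n,c);print(n,tl(np.array(r[0])/1e3),r[1:])
E
```

```text
t 19.45 lane [-0.1872  0.001 ] z 0.0825 yaw 1.5321 tilt [-0.0004 -0.0007] F [ 0.73  0.45 -1.63] q6 0.01 gap 0.701
dp [-0.3294 -0.0026  0.0012]
drot z 0.0003
top [-0.69195485 -0.4968338 ] ((169.26153564453125, 193.5538787841797), 15.091465950012207)
top [ 0.05967112 -0.13411081] ((159.76144409179688, 103.93444061279297), 86.87791442871094)
top [-0.0721413   0.00123742] ((114.85221862792969, 103.19575500488281), 87.99221801757812)
top [0.27203226 0.07961563] ((86.05706024169922, 113.19579315185547), 40.055198669433594)
top [0.06383592 0.13724047] ((159.40843200683594, 103.96155548095703), 87.76028442382812)
side [-0.0911898 -0.0019639] ((149.7642059326172, 106.1263656616211), 87.93929290771484)
side [0.05878006 0.13295722] ((159.5325164794922, 106.20653533935547), 88.2061996459961)
```

```bash

python3 -m crank '[{"dp":[-0.01,0,0],"delta_rot":[0,0,0.0003],"fingers":0.4},{"dp":[-0.01,0,0],"delta_rot":[0,0,0],"fingers":0.4},{"dp":[-0.01,0,0],"delta_rot":[0,0,0],"fingers":0.4},{"dp":[-0.01,0,0],"delta_rot":[0,0,0],"fingers":0.4},{"dp":[-0.01,0,0],"delta_rot":[0,0,0],"fingers":0.4},{"dp":[-0.01,0,0],"delta_rot":[0,0,0],"fingers":0.4},{"dp":[-0.01,0,0],"delta_rot":[0,0,0],"fingers":0.4},{"dp":[-0.01,0,0],"delta_rot":[0,0,0],"fingers":0.4},{"dp":[-0.01,0,0],"delta_rot":[0,0,0],"fingers":0.4},{"dp":[-0.01,0,0],"delta_rot":[0,0,0],"fingers":0.4},{"dp":[-0.01,0,0],"delta_rot":[0,0,0],"fingers":0.4},{"dp":[0,0,0],"delta_rot":[0,0,0],"fingers":0.4}]' >/dev/null
python3 - <<'E'
from h import *
rep((-.0225,0.0),1.5303,.082)
for n in("top","side"):
  p,d=manip.snapshot(n)
  for c in reds(n,p): r=rect(n,c);print(n,tl(np.array(r[0])/1e3),r[1:])
E
```

```text
t 20.55 lane [-0.132   0.0012] z 0.0827 yaw 1.5299 tilt [ 0.0001 -0.0007] F [0.49 1.02 0.65] q6 -0.08 gap 0.699
dp [-0.2191 -0.0022  0.0015]
drot z -0.0001
top [-0.69659488 -0.497936  ] ((168.9654541015625, 203.2777099609375), 14.706558227539062)
top [ 0.05954738 -0.13409743] ((160.19033813476562, 103.92407989501953), 86.74593353271484)
top [-0.00751242  0.001668  ] ((103.61106872558594, 97.98776245117188), 0.28549644351005554)
top [0.27164542 0.07958578] ((86.86273193359375, 112.18179321289062), 45.06882095336914)
top [0.06356007 0.13728164] ((159.0724639892578, 104.1226806640625), 87.78315734863281)
side [-0.03551785 -0.00201946] ((148.05810546875, 106.05231475830078), 87.73534393310547)
side [0.09119658 0.11350194] ((84.73149108886719, 167.7469482421875), 44.34103012084961)
```

```bash

python3 -m crank '[{"dp":[-0.01,0,0],"delta_rot":[0,0,0],"fingers":0.4},{"dp":[-0.01,0,0],"delta_rot":[0,0,0],"fingers":0.4},{"dp":[-0.01,0,0],"delta_rot":[0,0,0],"fingers":0.4},{"dp":[-0.01,0,0],"delta_rot":[0,0,0],"fingers":0.4},{"dp":[-0.01,0,0],"delta_rot":[0,0,0],"fingers":0.4},{"dp":[-0.01,0,0],"delta_rot":[0,0,0],"fingers":0.4},{"dp":[-0.01,0,0],"delta_rot":[0,0,0],"fingers":0.4},{"dp":[-0.01,0,0],"delta_rot":[0,0,0],"fingers":0.4},{"dp":[-0.01,0,0],"delta_rot":[0,0,0],"fingers":0.4},{"dp":[-0.01,0,0],"delta_rot":[0,0,0],"fingers":0.4},{"dp":[-0.01,0,0],"delta_rot":[0,0,0],"fingers":0.4},{"dp":[0,0,0],"delta_rot":[0,0,0],"fingers":0.4}]' >/dev/null
python3 - <<'E'
from h import *
rep((-.0225,0.0),1.5303,.082)
for n in("top","side"):
  p,d=manip.snapshot(n);cv2.imwrite(f"pics/{n}5.png",p[:,:,::-1])
  for c in reds(n,p): r=rect(n,c);print(n,tl(np.array(r[0])/1e3),r[1:])
E
```

```text
t 21.65 lane [-0.077   0.0011] z 0.0825 yaw 1.5301 tilt [-0.     -0.0009] F [-0.12 -0.65  0.01] q6 -0.18 gap 0.7
dp [-0.1089 -0.0022  0.0012]
drot z -0.0
top [-0.69333879 -0.49695024] ((168.98728942871094, 196.47373962402344), 14.706522941589355)
top [ 0.08321351 -0.13456151] ((112.22734069824219, 103.85289001464844), 87.0633316040039)
top [0.05173871 0.00206505] ((85.63052368164062, 102.97626495361328), 87.59898376464844)
top [0.2721954  0.07975021] ((86.51158142089844, 113.01266479492188), 39.17062759399414)
top [0.06373863 0.13722272] ((159.52171325683594, 103.73503112792969), 88.11065673828125)
side [ 0.01937666 -0.00284376] ((147.81556701660156, 104.6039047241211), 87.80767059326172)
```

View pics/side5.png

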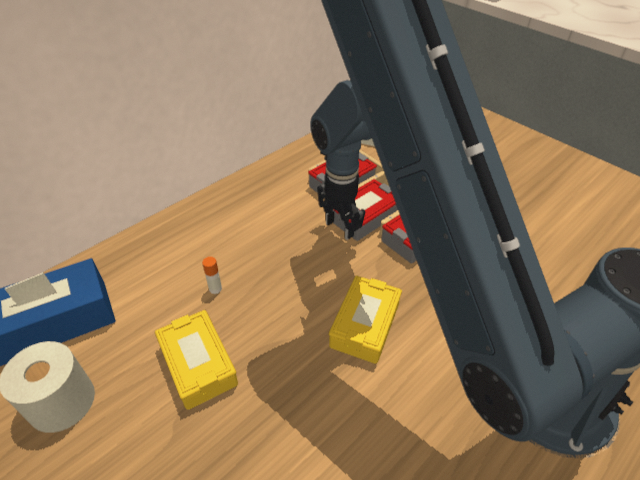

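The box at (370,200) is entering squarely between the rails, with the hand behind it at (343,215). I'll push the rest of the way, slowly at the end.

```bash

python3 -m crank '[{"dp":[-0.01,0,0],"delta_rot":[0,0,0],"fingers":0.4},{"dp":[-0.01,0,0],"delta_rot":[0,0,0],"fingers":0.4},{"dp":[-0.01,0,0],"delta_rot":[0,0,0],"fingers":0.4},{"dp":[-0.01,0,0],"delta_rot":[0,0,0],"fingers":0.4},{"dp":[-0.01,0,0],"delta_rot":[0,0,0],"fingers":0.4},{"dp":[-0.01,0,0],"delta_rot":[0,0,0],"fingers":0.4},{"dp":[-0.01,0,0],"delta_rot":[0,0,0],"fingers":0.4},{"dp":[-0.01,0,0],"delta_rot":[0,0,0],"fingers":0.4},{"dp":[-0.01,0,0],"delta_rot":[0,0,0],"fingers":0.4},{"dp":[-0.005,0,0],"delta_rot":[0,0,0],"fingers":0.4},{"dp":[0,0,0],"delta_rot":[0,0,0],"fingers":0.4}]'
python3 -m crank '[{"dp":[-0.003,0,0],"delta_rot":[0,0,0],"fingers":0.4},{"dp":[-0.003,0,0],"delta_rot":[0,0,0],"fingers":0.4},{"dp":[0,0,0],"delta_rot":[0,0,0],"fingers":0.4}]'
python3 - <<'E'
from h import *
rep((-.0225,0.0),1.5303,.082)
for n in("top","side"):
  p,d=manip.snapshot(n)
  for c in reds(n,p): r=rect(n,c);print(n,tl(np.array(r[0])/1e3),r[1:])
E
```

```text
t: 22.67
tcp_pos: [0.5735, -0.0608, 0.0827]
tool_rot: [0.721, 0.693, -0.0, 0.0]
force: [0.1, -0.1, 0.3]
finger_gap: 0.702
gripper_force: 0.0
t: 22.92
tcp_pos: [0.5733, -0.0628, 0.0828]
tool_rot: [0.721, 0.693, 0.0, 0.0]
force: [0.7, 1.5, -0.4]
finger_gap: 0.701
gripper_force: 0.0
t 22.92 lane [-0.0278  0.0012] z 0.0828 yaw 1.5307 tilt [ 0.0003 -0.0001] F [ 0.71  1.5  -0.41] q6 -0.26 gap 0.701
dp [-0.0106 -0.0023  0.0015]
drot z 0.0001
top [-0.6969229  -0.49833244] ((169.5458221435547, 203.23614501953125), 14.708830833435059)
top [ 0.12745529 -0.13955786] ((44.67237091064453, 110.3095932006836), 70.29721069335938)
top [0.10759054 0.00161179] ((71.43417358398438, 104.76705932617188), 89.3114242553711)
top [0.27238671 0.07537241] ((92.17249298095703, 105.79627227783203), 0.60711669921875)
top [0.06363737 0.13739412] ((158.89871215820312, 103.84040069580078), 87.62017822265625)
side [-0.00771156 -0.12083116] ((62.928890228271484, 126.17715454101562), 50.7877311706543)
side [ 0.0745793  -0.00588457] ((69.82231140136719, 167.76292419433594), 51.67427444458008)
side [0.02179097 0.16194097] ((75.9059829711914, 157.77378845214844), 33.79913330078125)
```

Box centre is at about x=0.064. I'll push until the back stop shows in the force.

```bash

for i in 1; do python3 -m crank '[{"dp":[-0.003,0,0],"delta_rot":[0,0,0],"fingers":0.4},{"dp":[-0.003,0,0],"delta_rot":[0,0,0],"fingers":0.4},{"dp":[0,0,0],"delta_rot":[0,0,0],"fingers":0.4}]'|grep -E "tcp|force:"; done
python3 -m crank '[{"dp":[-0.003,0,0],"delta_rot":[0,0,0],"fingers":0.4},{"dp":[-0.002,0,0],"delta_rot":[0,0,0],"fingers":0.4},{"dp":[0,0,0],"delta_rot":[0,0,0],"fingers":0.4}]'|grep -E "tcp|force:"
python3 -c "
from h import *
rep()"
```

```text
tcp_pos: [0.5731, -0.0657, 0.0827]
force: [-0.5, 3.1, 1.8]
gripper_force: 0.0
tcp_pos: [0.573, -0.0674, 0.0827]
force: [1.1, 7.7, 0.7]
gripper_force: 0.0
t 23.52 lane [-0.0232  0.001 ] z 0.0827 yaw 1.5299 tilt [0.0001 0.0014] F [1.07 7.67 0.74] q6 -0.27 gap 0.703
```

```bash

python3 -m crank '[{"dp":[-0.002,0,0],"delta_rot":[0,0,0],"fingers":0.4},{"dp":[0,0,0],"delta_rot":[0,0,0],"fingers":0.4}]'|grep -E "tcp|force:"
python3 -m crank '[{"dp":[0.01,0,0],"delta_rot":[0,0,0],"fingers":0.4},{"dp":[0.02,0,0],"delta_rot":[0,0,0],"fingers":0.4},{"dp":[0.04,0,0],"delta_rot":[0,0,0],"fingers":0.4},{"dp":[0.04,0,0],"delta_rot":[0,0,0],"fingers":0.4},{"dp":[0.04,0,-0.04],"delta_rot":[0,0,0],"fingers":0.4},{"dp":[0.06,0,-0.04],"delta_rot":[0,0,0],"fingers":0.4},{"dp":[0.06,0,-0.04],"delta_rot":[0,0,0],"fingers":0.4},{"dp":[0.06,0,-0.04],"delta_rot":[0,0,0],"fingers":0.4},{"dp":[0,0,-0.06],"delta_rot":[0,0,0],"fingers":0.4},{"dp":[0,0,-0.06],"delta_rot":[0,0,0],"fingers":0.4},{"dp":[0,0,0],"delta_rot":[0,0,0],"fingers":0.4},{"dp":[0,0,0],"delta_rot":[0,0,0],"fingers":0.4}]' >/dev/null
python3 - <<'E'
from h import *
rep()
for n in("top","side"):
  p,d=manip.snapshot(n)
  if n=="top":cv2.imwrite("pics/end.png",p[:,:,::-1])
  for c in reds(n,p): r=rect(n,c);print(n,tl(np.array(r[0])/1e3),r[1:])
E
```

```text
tcp_pos: [0.5731, -0.0675, 0.0828]
force: [2.5, 10.7, 2.5]
gripper_force: 0.0
t 24.68 lane [-0.1865  0.002 ] z 0.2246 yaw 1.5312 tilt [ 0.0049 -0.0009] F [-0.38 -1.08 -1.03] q6 0.01 gap 0.702
top [-0.69524991 -0.4976434 ] ((169.51182556152344, 200.71360778808594), 14.972175598144531)
top [ 0.05948265 -0.13419373] ((160.24627685546875, 103.94376373291016), 86.94071960449219)
top [0.06828973 0.00180009] ((157.62559509277344, 104.40801239013672), 87.4917221069336)
top [0.27162423 0.07957441] ((86.87861633300781, 112.22715759277344), 45.06882095336914)
top [0.06363347 0.13720618] ((159.2655029296875, 103.69182586669922), 87.84147644042969)
side [ 0.04145388 -0.13764037] ((134.54190063476562, 104.27664947509766), 86.82398223876953)
side [ 0.06454208 -0.00297197] ((162.04873657226562, 104.79055786132812), 87.635009765625)
side [0.06061389 0.13301419] ((163.06423950195312, 106.3062973022461), 88.12138366699219)
```

View pics/end.png

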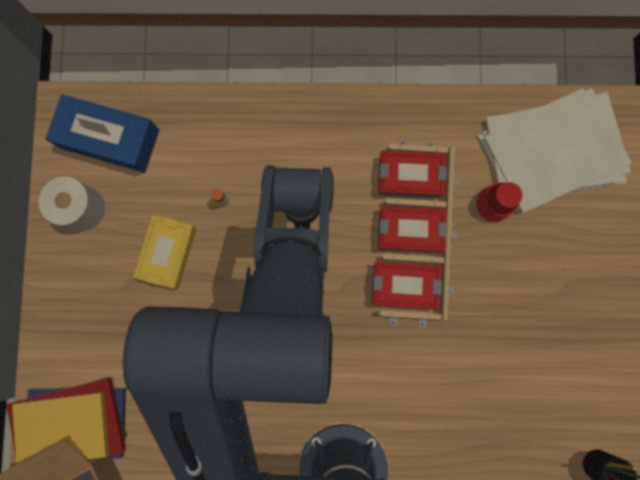

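The box is home at (412,229) between the two parked boxes. The force rose to 10.7 N with no further motion, which is the back stop. The glue stick and cups haven't moved, and the hand is clear.

```bash
python3 -c "
from station import manip
print(manip.sign_off())"
```

```text
the job is handed in; nothing more can be done
None
```

The red-lidded box is fully home in the middle bay against the back stop, about 2 mm off the centre line and straight; the hand is clear, nothing else moved in the last picture, and I handed the job in at about 25 s (no verdict was returned).

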